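# Close the test nest and hold a spring probe on the red test point

## Task

Swing the hold-down frame of the sloping test nest fully down onto the circuit board. Then take the blue spring-tipped probe out of its stand and hold its tip on the brass face of the red-ringed test point, square to the sloping board, pressed lightly so that the spring tip is about half way in; finish while still holding it there. Do not touch the probe to the other two test points, never press hard on the red one, and leave the other things on the bench where they are.

Things in the scene. Friction and masses are not known exactly. Their poses are not given: they have to be found in the camera images.
- jig: Test nest, fixed to the bench: grey base plate 160 x 180 x 10 mm carrying a sloping deck. Origin: centre of the base's underside; z up, -x is its low front edge, which faces roughly to the robot. It stands at a different place and yaw (about -0.45 to -0.05 rad) each time.
- deck: The sloping deck of the nest with the green circuit board (110 x 130 mm) in it. Origin: middle of the board's upper face, 60 mm above the bench surface. Its z axis is square to the board and leans 0.26 rad (15 degrees) from vertical towards the nest's front; x runs up the slope away from the robot, y across. Green terminal blocks 11 mm high stand along the far edge of the board (centred 42 mm up the slope from the origin); the row of test points is at x = 0.
- frame (a joint): Hinge of the steel hold-down frame, rad: 0 = down on the board (its stop), grows as it opens up and away from the robot; starts 0.8 to 1.1, limit 1.5. A stiff friction hinge: the frame stays where it is left and about 1 to 2 N at the tab moves it. The frame is a U, 161 mm wide, of bars 9 mm thick, its cross bar towards the robot; pushing the tab or the cross bar from above and behind, along its arc, closes it.
- frame_tab (a point): Middle of the upper face of the black tab (28 x 44 mm, 10 mm thick) on the middle of the frame's cross bar; the frame's free end. It lies 132 mm from the hinge line; the tab reaches 14 mm farther out and 14 mm inwards.
- frame_hinge (a point): Middle of the frame's hinge line, along the deck's y, at the far upper edge of the deck (67 mm up the slope from the deck's origin and 11 mm above the board's face).
- point_red: The test point to probe: a raised brass disc 13 mm across in a red ring 23 mm across, on the board. Origin: centre of the brass face, 4 mm above the board; the face is parallel to the sloping board. The body's own axes are level (z up), the slope is the deck's. The three test points sit in a row across the board, 38 mm apart, in an order that changes.
- point_white: A like test point with a white ring, not to be touched with the probe; origin at the centre of its brass face.
- point_yellow: A like test point with a yellow ring, not to be touched with the probe; origin at the centre of its brass face.
- stand: Grey plastic probe stand, fixed: foot 65 x 65 x 6 mm, block 44 x 44 mm with its top 85 mm above the bench. A square socket 22 mm wide and 35 mm deep in its top holds the probe upright. Origin: centre of its underside; yaw as the probe's.
- probe: Hand probe, 60 g plus a 10 g plunger: blue square handle 20 x 20 mm, 100 mm long (small black cap on top), below it a steel nose 9 mm across and 18 mm long, then the brass spring plunger. Origin: centre of the handle's lower end, z along the handle away from the tip. At the start it stands upright in the stand with 35 mm of the handle in the socket and 65 mm showing above; lift it about 75 mm to be clear.
- probe_tip (a point): The rounded end of the brass plunger (5 mm across), on the probe's axis 36 mm below the handle's lower end when not pressed.
- plunger (a joint): How far the spring plunger is pushed in, m: 0 = out, 0.012 = bottomed. Spring 0.3 N/mm with 0.6 N preload, so half way takes about 2.4 N and bottoming about 4.2 N.
- cleaner_bottle: Bystander: loose white dropper bottle with red cap, 55 mm across, 122 mm tall; origin at the underside.
- screwdriver: Bystander: loose screwdriver with red handle, 178 mm long, lying; origin at the underside, middle of its length.
- solder_spool: Bystander: loose small black spool of white wire, about 60 x 72 x 41 mm; origin at the underside.
- tip_case: Bystander: loose small dark blue-grey case, 70 x 90 x 29 mm; origin at the underside.
Mind the look-alikes: they are no part of the job. What is meant by the probe is not purple, and is the larger of those in its own colour.

How it is judged:
By the outcome, as a careful person would: the job done as asked, in the order asked, and still so for the second after the job is handed in, while the arm keeps its last pose, push and grip.
It also fails if it takes over 48 s, if anything falls off the work surface, if the arm or the gripper's body presses on something with over 40 N, if the wrist force passes 120 N, or if a joint passes its speed limit or range.

## Robot

A 6-joint arm with a two-finger parallel gripper is mounted at the origin on the work surface; the furniture and walls round the work are solid. World frame = base frame: x ahead of the robot, y to its left, z up, the work surface at z = 0. Lengths are in m, angles in rad, forces in N, time in s.
With the tool pointing down it reaches from about 0.325 to 0.9 m from the base axis. Payload 6.1 kg.
Tool frame: the origin (TCP) lies midway between the tips of the shut fingers; the grasp point (between the pads) lies 19 mm behind it; x points along the fingers, y is the direction in which the jaws open and shut, and the axes are right-handed (so a half turn about x gives the same grasp; the last joint's range is limited). The gripper opens to 85 mm and grips with 20 to 120 N. Pads are 22 mm wide; open, the fingers measure 114 mm over their backs; the gripper's body (76 mm by 85 mm) begins 54 mm behind the grasp point. The pads swing forward as they close: fully open they stand 13 mm farther back than shut.
Start: joints at [-1.392, 0.22, 1.526, -0, 1.395, -0.126], TCP at [0.188, -0.596, 0.2] pointing down, gripper open.
Joint ranges: [-2.98, 2.98], [-0.91, 2.08], [0.09, 2.57], [-1.24, 4.39], [0.2, 2.65], [-2.68, 2.68]. Speed limits (rad/s): [2.57, 2.57, 3.01, 3.14, 3.14, 3.14].

## Interface

Orientations are given as [roll, pitch, yaw] about the fixed x, y, z axes, in that order (R = Rz(yaw) Ry(pitch) Rx(roll)).
In Python, from plant import movep, move_l, set_joints, gripper_to, hold, inverse_kinematics, observe, get_image, get_calibration, Unreachable, job_done gives the robot as it stands. Calls block until the motion is done:
- movep(position, orientation): joint-space move of the TCP to a pose.
- move_l(position, feed=0.15, rotation=None, max_force=None): straight line of the TCP; rotation=None keeps the orientation; feed is the mean speed in m/s. With max_force (N) it stops when the force on the tool has changed by that much, and returns True; else False.
- set_joints(angles): joint-space move.
- gripper_to(opening, f_grip=None): finger opening in m; f_grip is the grip in N (None keeps the last); returns when the fingers have stopped.
- hold(seconds).
- inverse_kinematics(position, orientation): joint angles nearest the present ones, or None.
- observe(): the state.
- get_image(name): name is "scene" or "top"; returns (picture, depth): 420x560x3 uint8, red, green, blue; 420x560 float32, m along the optical axis (not along the pixel's ray), 0 where there is no reading.
- get_calibration(name): a dict with "intrinsics" (3x3 intrinsics, pixels), "dist_coeffs" ([k1, k2, p1, p2, k3] as OpenCV has them; the pictures are not rectified), "world_from_camera" (4x4, takes a point from camera to world coordinates). Camera axes: x right, y down, z forward; pixel columns grow to the right and rows downward; lengths in m; the calibration is good to about 2 mm. A picture is of the moment at which its call begins. get_calibration takes no time and is no camera call.
A pose or a line that the arm cannot do raises Unreachable and nothing moves.
- job_done(): hands the job in, once; it reports no verdict.
The state is a dict: "time_s": time; "q": joint angles; "joint_velocities": joint speeds; "joint_torque": joint torques, N m; "eef_pos": TCP position; "tcp_rot": TCP orientation; "ft_force": force on the tool from outside, world axes, zero at the start; "torque": the same for the moment, N m; "opening": finger opening in m.
Only numpy, scipy, OpenCV 4.12 (cv2) and the standard library are available. Lean on these libraries where they do the work, as an engineer would, in place of code of your own. Each camera call takes 0.05 s, during which the arm holds its last target.

## Working session

There is one attempt and no reset: what is moved stays moved. The work goes in short steps, each a Python script; the robot and the scene stay as the last script left them, time stands still between calls to the robot, and variables do not carry over. Pictures are saved under pics/ and viewed, and the job is handed in when it is done.

```bash
ls; mkdir -p pics
python3 - <<'E'
from plant import *
import cv2,numpy as np
for n in("scene","top"):
    im,d=get_image(n); c=get_calibration(n)
    cv2.imwrite(f"pics/{n}0.png",im[:,:,::-1]); np.savez(f"{n}0.npz",im=im,d=d)
    print(n,c)
print(observe())
E
```

```text
pics
scene {'intrinsics': array([[502.70671651,   0.        , 284.91157616],
       [  0.        , 502.70671651, 211.27476494],
       [  0.        ,   0.        ,   1.        ]]), 'dist_coeffs': array([0.00906218, 0.        , 0.        , 0.        , 0.        ]), 'world_from_camera': array([[-0.78379905, -0.34345346,  0.51739614, -0.12959855],
       [-0.62069928,  0.45980529, -0.63506811,  0.71110439],
       [-0.01978514, -0.81891319, -0.57357627,  0.7354601 ],
       [ 0.        ,  0.        ,  0.        ,  1.        ]])}
top {'intrinsics': array([[428.41734186,   0.        , 287.0675552 ],
       [  0.        , 428.41734186, 210.44990144],
       [  0.        ,   0.        ,   1.        ]]), 'dist_coeffs': array([-0.13240834,  0.        ,  0.        ,  0.        ,  0.        ]), 'world_from_camera': array([[-0.01373912, -0.98676691,  0.16156206,  0.30382749],
       [-0.99952182,  0.01802971,  0.02512081, -0.01900036],
       [-0.0277013 , -0.16113967, -0.98654277,  1.08780446],
       [ 0.        ,  0.        ,  0.        ,  1.        ]])}
{'time_s': 0.1, 'q': array([-1.39207542e+00,  2.21184678e-01,  1.52751615e+00, -2.70238798e-05,
        1.39468958e+00, -1.26068197e-01]), 'joint_velocities': array([ 0.00181968, -0.00162307, -0.00365324,  0.00156441, -0.00062653,
        0.00108744]), 'joint_torque': array([ 1.28421943e-03, -4.98243999e+01, -3.90546834e+01, -2.20720885e-04,
        5.62847505e-03, -1.79509152e-05]), 'eef_pos': array([ 0.18745432, -0.59558778,  0.19907521]), 'tcp_rot': array([-1.68207081,  1.56899838,  1.76431571]), 'ft_force': array([ 1.14726646,  0.88425691, -0.94229242]), 'torque': array([-0.05107789,  0.04293526, -0.02487905]), 'opening': 0.085485214246428}
```

View pics/scene0.png

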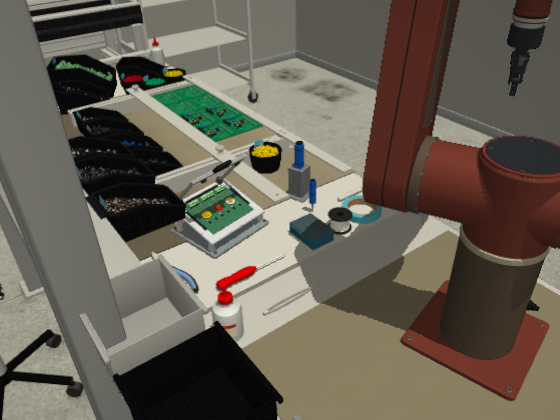

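View pics/top0.png

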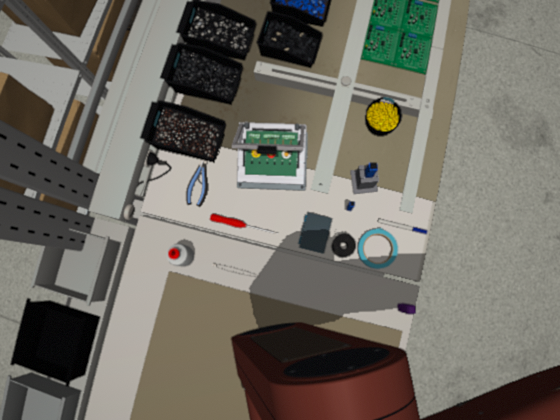

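Run:
```python
import cv2,numpy as np
s=cv2.imread("pics/scene0.png");t=cv2.imread("pics/top0.png")
def crop(a,x0,y0,x1,y1,k,n):
    cv2.imwrite(n,cv2.resize(a[y0:y1,x0:x1],None,fx=k,fy=k,interpolation=cv2.INTER_CUBIC))
crop(s,165,130,365,280,4,"pics/c_s.png")
crop(t,220,110,440,260,3.6,"pics/c_t.png")
```

```text
(no output)
```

View pics/c_s.png

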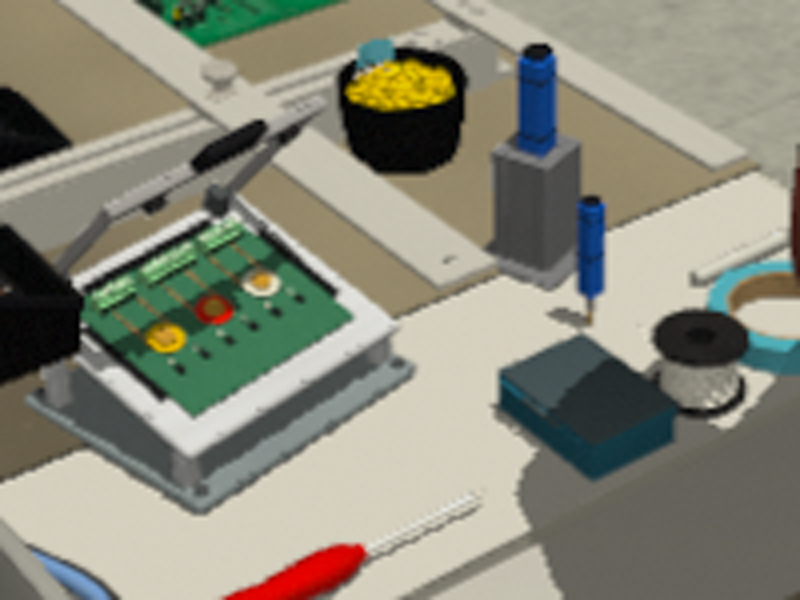

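View pics/c_t.png

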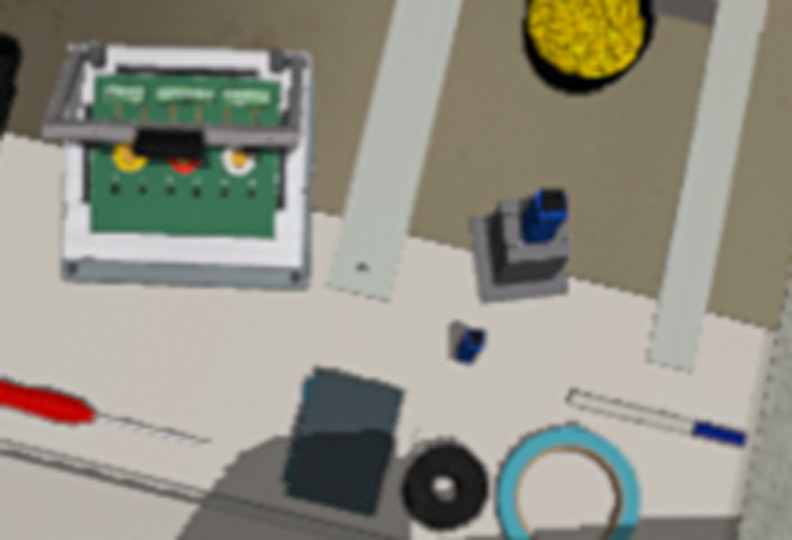

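```bash
cat > h.py <<'E'
import cv2,numpy as np
from plant import *
from scipy.spatial.transform import Rotation as Rn
def cloud(n,d):
    c=get_calibration(n); h,w=d.shape
    u,v=np.meshgrid(np.arange(w),np.arange(h))
    p=cv2.undistortPoints(np.stack([u,v],-1).reshape(-1,1,2).astype(np.float64),c["intrinsics"],c["dist_coeffs"]).reshape(h,w,2)
    P=np.dstack([p[...,0]*d,p[...,1]*d,d]); T=c["world_from_camera"]
    return P@T[:3,:3].T+T[:3,3]
def project(n,X):
    c=get_calibration(n); T=np.linalg.inv(c["world_from_camera"])
    r,_=cv2.Rodrigues(T[:3,:3]); return cv2.projectPoints(np.atleast_2d(X).astype(float),r,T[:3,3],c["intrinsics"],c["dist_coeffs"])[0].reshape(-1,2)
def load(n,k=0):
    z=np.load(f"{n}{k}.npz"); return z["im"],z["d"],cloud(n,z["d"])
E
python3 - <<'E'
from h import *
for n in("scene","top"):
    im,d,P=load(n); h=cv2.cvtColor(im,cv2.COLOR_RGB2HSV)
    def rep(name,m):
        m=m&(d>0); 
        if m.sum()==0: print(n,name,0);return
        q=P[m]; v,u=np.nonzero(m); print(n,name,m.sum(),"px",u.mean().round(1),v.mean().round(1),"med",np.median(q,0).round(4),"min",q.min(0).round(3),"max",q.max(0).round(3))
    H,S,V=h[...,0].astype(int),h[...,1],h[...,2]
    Y,X=np.mgrid[:420,:560]
    box=lambda a,b,c,e:(X>=a)&(X<c)&(Y>=b)&(Y<e)
    if n=="scene":
        B=box(180,180,268,240); bp=box(285,135,312,172);sm=box(305,172,322,215)
    else: B=box(235,120,310,180); bp=box(360,155,385,182);sm=box(340,195,360,215)
    rep("red",B&((H<6)|(H>174))&(S>150)&(V>90))
    rep("yel",B&(H>18)&(H<32)&(S>180)&(V>120))
    g=B&(H>60)&(H<90)&(S>80)
    rep("green",g)
    # plane by ransac-ish svd
    q=P[g&(d>0)]; 
    for _ in range(5):
        c=np.median(q,0) if _==0 else q.mean(0); nn=np.linalg.svd(q-c,full_matrices=False)[2][2]; r=(q-c)@nn; q=q[abs(r)<max(.003,1.5*r.std())]
    nn*=np.sign(nn[2]); print("plane",c,nn,"lean",np.arccos(nn[2]),"yaw",np.arctan2(-nn[1],-nn[0]),len(q))
    rep("blue",bp&(H>100)&(H<130)&(S>120)&(V>60)); rep("small",sm&(H>100)&(H<130)&(S>120)&(V>60))
    top=bp&(d>0)&(P[...,2]>.14); rep("probe top",top)
    if n=="top":
        fr=B&(P[...,2]>.09); rep("frame",fr)
    st=(P[...,2]>.08)&(P[...,2]<.09)&(box(280,140,325,210) if n=="scene" else box(345,155,385,200)); rep("standtop",st)
E
```

```text
scene red 25 px 217.9 208.1 med [0.6143 0.0507 0.0607] min [0.606 0.034 0.058] max [0.627 0.056 0.065]
scene yel 56 px 208.8 212.6 med [0.6171 0.0835 0.0621] min [0.61  0.004 0.057] max [0.627 0.092 0.066]
scene green 1295 px 219.2 210.2 med [0.603  0.0523 0.0559] min [ 0.56  -0.025  0.041] max [0.675 0.182 0.146]
plane [0.60733637 0.04992154 0.0568685 ] [-0.25884045  0.01451449  0.96581103] lean 0.2622425529203299 yaw -0.05601639791536849 1137
scene blue 217 px 298.9 155.7 med [ 0.5489 -0.1833  0.1183] min [ 0.543 -0.203  0.081] max [ 0.565 -0.177  0.152]
scene small 138 px 312.3 191.4 med [ 0.4758 -0.1415  0.0626] min [ 0.471 -0.153  0.027] max [ 0.486 -0.135  0.094]
scene probe top 70 px 298.3 144.8 med [ 0.5522 -0.1848  0.1489] min [ 0.545 -0.199  0.14 ] max [ 0.564 -0.177  0.156]
scene standtop 159 px 300.4 170.3 med [ 0.5453 -0.178   0.0843] min [ 0.473 -0.214  0.08 ] max [ 0.577 -0.136  0.09 ]
top red 13 px 270.8 156.1 med [0.6106 0.0456 0.0582] min [0.608 0.038 0.055] max [0.614 0.053 0.061]
top yel 45 px 258.3 153.5 med [0.6159 0.0851 0.0611] min [0.579 0.005 0.055] max [0.627 0.093 0.191]
top green 1359 px 270.8 156.3 med [0.5999 0.0456 0.0546] min [ 0.563 -0.02   0.042] max [0.673 0.112 0.193]
plane [0.608319   0.0461562  0.05653594] [-0.26085145  0.01658803  0.96523643] lean 0.26444991773422966 yaw -0.06350636403359221 1114
top blue 81 px 370.8 170.8 med [ 0.5479 -0.1879  0.1361] min [ 0.546 -0.199  0.085] max [ 0.563 -0.18   0.156]
top small 31 px 349.8 206.2 med [ 0.4755 -0.1423  0.0828] min [ 0.474 -0.149  0.045] max [ 0.484 -0.139  0.097]
top probe top 81 px 372.8 166.0 med [ 0.5547 -0.1897  0.1527] min [ 0.546 -0.2    0.141] max [ 0.566 -0.18   0.158]
top frame 700 px 268.8 143.1 med [0.5999 0.0445 0.1753] min [ 0.577 -0.038  0.09 ] max [0.69  0.123 0.197]
top standtop 190 px 366.9 175.0 med [ 0.5474 -0.1819  0.084 ] min [ 0.534 -0.214  0.08 ] max [ 0.579 -0.168  0.09 ]
```

Run:
```python
from h import *
s=cv2.imread("pics/scene0.png");t=cv2.imread("pics/top0.png")
a=cv2.resize(s[190:225,190:245],None,fx=14,fy=14,interpolation=cv2.INTER_NEAREST)
cv2.imwrite("pics/c_pts.png",a)
b=cv2.resize(t[155:200,345:390],None,fx=12,fy=12,interpolation=cv2.INTER_NEAREST)
cv2.imwrite("pics/c_probe.png",b)
```

```text
(no output)
```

View pics/c_pts.png

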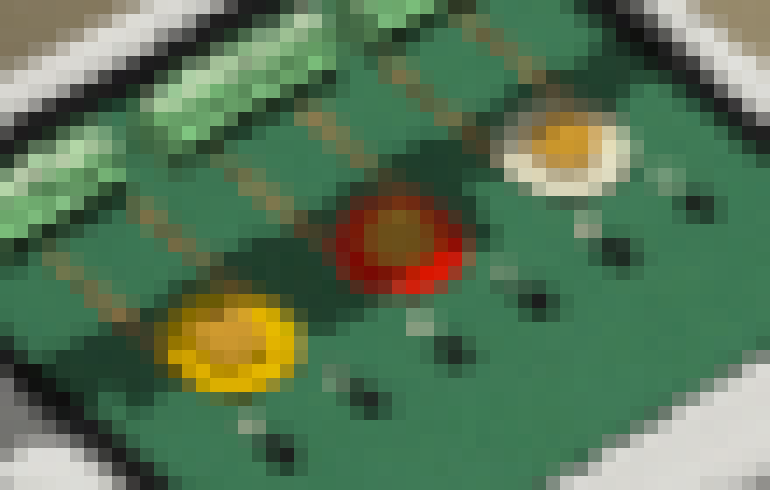

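View pics/c_probe.png

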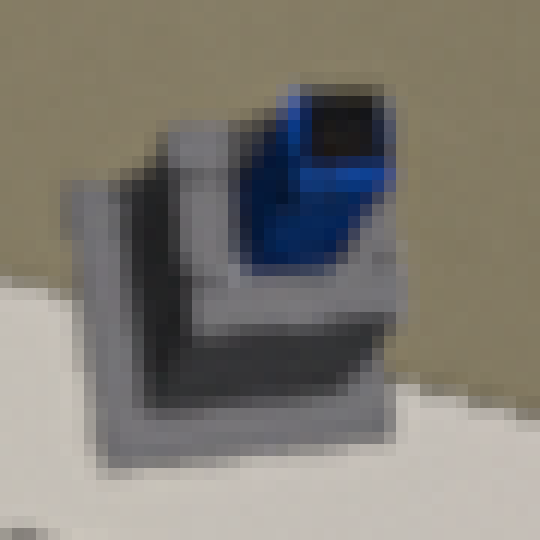

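```bash
cat >> h.py <<'E'
def ray(n,u,v):
    c=get_calibration(n); p=cv2.undistortPoints(np.array([[[u,v]]],float),c["intrinsics"],c["dist_coeffs"])[0,0]
    T=c["world_from_camera"]; return T[:3,3],T[:3,:3]@np.array([p[0],p[1],1])
def onplane(n,u,v,p0,nn):
    o,d=ray(n,u,v); return o+d*((p0-o)@nn)/(d@nn)
Z=np.array([0,0,1.])
E
python3 - <<'E'
from h import *
pl={"scene":(np.array([0.60733637,0.04992154,0.0568685]),np.array([-0.25884045,0.01451449,0.96581103])),
"top":(np.array([0.608319,0.0461562,0.05653594]),np.array([-0.26085145,0.01658803,0.96523643]))}
pts={}
p0,nn=pl["scene"]
for k,uv in dict(yel=(206.07,213.9),red=(218.07,206.5),white=(230.07,199.86)).items():
    pts[k]=onplane("scene",*uv,p0+.004*nn,nn); print(k,pts[k].round(4))
d=pts["white"]-pts["yel"]; print("len",np.linalg.norm(d),"yaw",np.arctan2(d[0],-d[1]))
# green extents
from math import *
for n in("scene","top"):
    im,dd,P=load(n); h=cv2.cvtColor(im,cv2.COLOR_RGB2HSV).astype(int)
    p0,nn=pl[n]
    m=(dd>0)&(abs((P-p0)@nn)<.004)&(h[...,0]>65)&(h[...,0]<90)&(h[...,1]>70)&(abs(P[...,0]-.61)<.1)&(abs(P[...,1]-.05)<.1)
    q=P[m]; yaw=np.arctan2(-nn[1],-nn[0]); R=Rn.from_euler("ZY",[yaw,-.2618]).as_matrix()
    L=(q-p0)@R; r=cv2.minAreaRect((L[:,:2]*1000).astype(np.float32)); print(n,r,"origin",p0+R@np.array([r[0][0],r[0][1],0])/1000)
# foot corners
for c in [(105,465),(390,440),(68,182),(395,320),(190,330),(168,125)]:
    u,v=345+c[0]/12-.5,155+c[1]/12-.5
    print(c,onplane("top",u,v,Z*.006,Z).round(4),onplane("top",u,v,Z*.085,Z).round(4))
# probe top black cap
im,dd,P=load("top")
print(P[162:178,366:380,2].round(3))
E
```

```text
yel [0.6173 0.0849 0.0632]
red [0.6161 0.0465 0.0634]
white [0.6131 0.0084 0.0632]
len 0.076568542628336 yaw -0.055158675819763435
scene ((12.035503387451172, -3.041534423828125), (135.77603149414062, 112.51055145263672), 88.94813537597656) origin [0.61877325 0.0462339  0.05998352]
top ((11.787010192871094, 0.6913375854492188), (109.45172119140625, 132.06002807617188), 0.028978243470191956) origin [0.6197253  0.04612359 0.05958665]
(105, 465) [ 0.5227 -0.1625  0.006 ] [ 0.5067 -0.152   0.085 ]
(390, 440) [ 0.5271 -0.2242  0.006 ] [ 0.5108 -0.2092  0.085 ]
(68, 182) [ 0.5854 -0.157   0.006 ] [ 0.5649 -0.1469  0.085 ]
(395, 320) [ 0.5536 -0.2266  0.006 ] [ 0.5353 -0.2114  0.085 ]
(190, 330) [ 0.5521 -0.182   0.006 ] [ 0.534  -0.1701  0.085 ]
(168, 125) [ 0.5978 -0.1793  0.006 ] [ 0.5764 -0.1676  0.085 ]
[[ 0.003  0.002  0.003  0.148  0.15   0.156  0.153  0.155  0.154  0.157
   0.153  0.     0.002 -0.   ]
 [ 0.005  0.001  0.139  0.149  0.152  0.153  0.154  0.152  0.151  0.156
   0.156  0.149  0.001  0.004]
 [ 0.085  0.082  0.14   0.148  0.154  0.157  0.156  0.152  0.156  0.154
   0.155 
[... 661 characters left out ...]
1  0.135  0.138  0.138  0.136  0.137  0.134  0.135
   0.135  0.084  0.003  0.   ]
 [ 0.108  0.118  0.126  0.128  0.13   0.13   0.13   0.126  0.125  0.125
   0.083  0.081 -0.001  0.003]
 [ 0.104  0.115  0.121  0.121  0.119  0.118  0.117  0.118  0.114  0.084
   0.084  0.086  0.003  0.003]
 [ 0.101  0.112  0.114  0.109  0.108  0.11   0.104  0.104  0.101  0.082
   0.083  0.083  0.003  0.005]
 [ 0.101  0.101  0.102  0.102  0.098  0.098  0.097  0.099  0.085  0.085
   0.083  0.081  0.085  0.002]
 [ 0.092  0.092  0.09   0.09   0.089  0.085  0.091  0.077  0.085  0.085
   0.084  0.084  0.005 -0.001]
 [ 0.085  0.081  0.08   0.079  0.083  0.084  0.084  0.083  0.085  0.083
   0.084  0.084  0.085  0.004]]
```

```bash
cat >> h.py <<'E'
YAW=-0.058
O=np.array([.6188,.0462,.060]); RD=Rn.from_euler("ZY",[YAW,-.2618]).as_matrix()
def deck(x,y,z): return O+RD@np.array([x,y,z])
def tab(th,r=.132,h=0.): # point on tab face plane
    return deck(.067-r*np.cos(th)+h*np.sin(th),0,.011+r*np.sin(th)+h*np.cos(th))
def toolrot(xa,yh):
    xa=xa/np.linalg.norm(xa); y=yh-xa*(xa@yh); y/=np.linalg.norm(y)
    return Rn.from_matrix(np.c_[xa,y,np.cross(xa,y)]).as_euler("xyz")
E
python3 - <<'E'
from h import *
for n,bx in(("top",(235,120,310,160)),("scene",(175,150,250,215))):
    im,d,P=load(n); L=(P-O)@RD; Y,X=np.mgrid[:420,:560]
    m=(d>0)&(X>=bx[0])&(X<bx[2])&(Y>=bx[1])&(Y<bx[3])&(L[...,2]>.03)&(abs(L[...,1])<.09)&(abs(L[...,0])<.1)
    q=L[m]; th=np.arctan2(q[:,2]-.011,.067-q[:,0]); r=np.hypot(q[:,2]-.011,.067-q[:,0])
    blk=im[m].max(1)<50
    c=blk&(r>.1)&(abs(q[:,1])<.04)
    far=(r>.1)&~blk
    print(n,m.sum(),"tab",c.sum(),np.median(th[c]),np.percentile(th[c],[5,95]),"r",np.percentile(r[c],[2,50,98]),"y",q[c,1].min(),q[c,1].max(),"bar",far.sum(),np.median(th[far]),np.median(r[far]),q[far,1].min(),q[far,1].max())
th=1.0
print(tab(1.),project("top",[tab(.9),tab(1.),tab(1.1)]),project("scene",[tab(.9),tab(1.),tab(1.1)]))
pr=[(.557,-.190,z) for z in(.085,.12,.155)]
print(project("scene",pr).round(1),project("top",pr).round(1))
print(observe()["q"])
for th in (1.1,1,.8,.5,.25,0):
  for k in (0,.5,1):
    t=k*th; xa=-(RD@np.array([np.sin(t),0,np.cos(t)]))
    for s in(1,-1):
        print(th,k,s,inverse_kinematics(tab(th,h=.03),toolrot(xa,s*RD[:,1])))
E
```

```text
top 630 tab 145 1.0958137106947872 [1.05480194 1.10985649] r [0.12407741 0.14218016 0.14796049] y -0.02235844888394157 0.01912799515464608 bar 370 1.0951004758410958 0.12092314850323552 -0.0807426282728649 0.07408129501923261
scene 500 tab 91 1.0483221084023158 [1.0277326  1.08026148] r [0.12928609 0.14416895 0.14871122] y -0.019418114111579975 0.024550835919858204 bar 275 1.050380653487463 0.12238996836476386 -0.07964195349184178 0.08397114508848971
[0.58309225 0.04827338 0.1767965 ] [[266.49497019 157.75373058]
 [266.35361918 152.81312802]
 [266.264857   147.48464931]] [[226.24270267 174.80499282]
 [223.25237277 169.58159926]
 [219.99430752 164.55668938]]
[[298.1 165.9]
 [298.  153.9]
 [297.9 141.5]] [[368.1 172.5]
 [370.5 168.8]
 [373.  164.8]]
[-1.39207542e+00  2.21184678e-01  1.52751615e+00 -2.70238798e-05
  1.39468958e+00 -1.26068197e-01]
1.1 0 1 [-0.05143466 -0.02004526  1.79773918 -0.00190462  1.10210485 -1.56359433]
1.1 0 -1 [-0.05143466 -0.02004526  1.79773918 -0.00190462  1.10210485  1.57799832]
1.1 0.5 1 [-5.32546870e-02  4.50971478e-01  1.25427433e+00  1.36484052e-03
  1
[... 2382 characters left out ...]
5 1 1 [-5.17238366e-02  1.09785749e-01  1.81446282e+00 -7.92867722e-05
  1.20554432e+00 -1.56449228e+00]
0.25 1 -1 [-5.17238366e-02  1.09785749e-01  1.81446282e+00 -7.92867722e-05
  1.20554432e+00  1.57710037e+00]
0 0 1 [-0.05041872 -0.05301897  2.07651413 -0.00259743  0.85630635 -1.56177144]
0 0 -1 [-0.05041872 -0.05301897  2.07651413 -0.00259743  0.85630635  1.57982121]
0 0.5 1 [-0.05041872 -0.05301897  2.07651413 -0.00259743  0.85630635 -1.56177144]
0 0.5 -1 [-0.05041872 -0.05301897  2.07651413 -0.00259743  0.85630635  1.57982121]
0 1 1 [-0.05041872 -0.05301897  2.07651413 -0.00259743  0.85630635 -1.56177144]
0 1 -1 [-0.05041872 -0.05301897  2.07651413 -0.00259743  0.85630635  1.57982121]
```

```bash
cat >> h.py <<'E'
def pushpose(th,h,r=.132,k=.75):
    t=k*th; return tab(th,r,h),toolrot(-(RD@np.array([np.sin(t),0,np.cos(t)])),RD[:,1])
def st(msg=""):
    o=observe(); print(msg,"t",round(o["time_s"],2),"p",o["eef_pos"].round(4),"f",o["ft_force"].round(2),"op",round(o["opening"],4)); return o
def shot(n,k):
    im,d=get_image(n); cv2.imwrite(f"pics/{n}{k}.png",im[:,:,::-1]); np.savez(f"{n}{k}.npz",im=im,d=d)
E
python3 - <<'E'
from h import *
gripper_to(0.0)
p,r=pushpose(1.15,.06)
movep([.40,-.42,.36],toolrot(-Z,RD[:,1])); st()
movep(p+[0,0,.12],r); st()
move_l(p,.2); st()
p,r=pushpose(1.12,.02); move_l(p,.1,rotation=r); st("pre")
shot("scene",1)
E
```

```text
t 2.88 p [ 0.3998 -0.4202  0.3596] f [ 0.84 -0.   -0.23] op 0.0003
 t 4.82 p [0.644  0.0431 0.349 ] f [-0.05 -0.47  0.31] op 0.0002
 t 5.57 p [0.6444 0.0442 0.23  ] f [0.74 0.22 0.6 ] op 0.0004
pre t 6.16 p [0.6104 0.0467 0.2027] f [ 0.55  0.02 -0.38] op 0.0<sys>:0: UserWarning: Gimbal lock detected. Setting third angle to zero since it is not possible to uniquely determine all angles.
```

View pics/scene1.png

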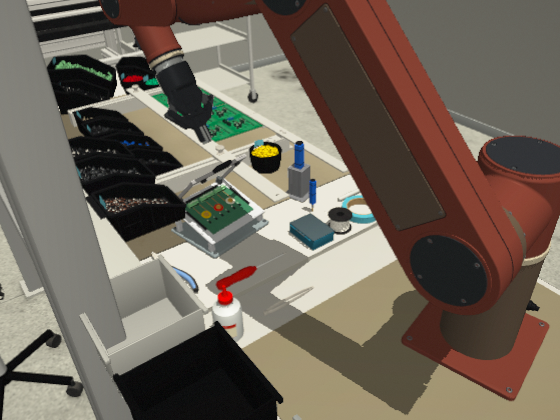

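```bash
python3 - 2>/dev/null <<'E'
from h import *
print(project("scene",observe()["eef_pos"]),project("scene",tab(1.09)))
s=cv2.imread("pics/scene1.png"); cv2.imwrite("pics/c1.png",cv2.resize(s[90:240,150:300],None,fx=4,fy=4,interpolation=cv2.INTER_CUBIC))
E
```

```text
[[213.7562944  155.47886557]] [[220.33100656 165.04838221]]
```

View pics/c1.png

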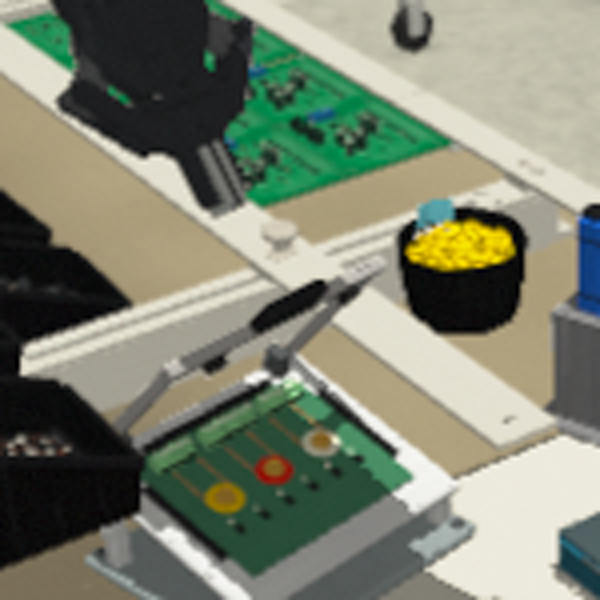

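```bash
python3 - 2>/dev/null <<'E'
from h import *
im,d,P=load("scene",1)
for v in (125,130,135,138,140,141,142): print(v,[P[v,u].round(3).tolist() for u in (202,205,208)])
shot("scene",2); st(); print(observe()["q"])
im,d,P=load("scene",2)
for v in (130,135,138,140,141,142,146): print(v,[P[v,u].round(3).tolist() for u in (202,205,208)])
shot("top",2)
E
```

```text
125 [[0.643, 0.042, 0.265], [0.641, 0.034, 0.262], [0.961, -0.258, 0.062]]
130 [[0.638, 0.047, 0.256], [0.634, 0.042, 0.256], [0.631, 0.037, 0.254]]
135 [[0.633, 0.054, 0.249], [0.628, 0.049, 0.248], [0.627, 0.042, 0.246]]
138 [[0.63, 0.057, 0.244], [0.625, 0.053, 0.243], [0.623, 0.046, 0.241]]
140 [[0.629, 0.059, 0.24], [0.623, 0.056, 0.24], [0.621, 0.049, 0.238]]
141 [[0.633, 0.056, 0.235], [0.625, 0.054, 0.237], [0.62, 0.05, 0.237]]
142 [[0.639, 0.051, 0.229], [0.626, 0.054, 0.234], [0.622, 0.048, 0.233]]
 t 6.26 p [0.6105 0.0466 0.2021] f [ 0.57 -0.37  0.09] op 0.0001
[-0.05388869  0.70882103  0.97754165  0.00255485  2.0310337  -1.56610636]
130 [[0.633, 0.052, 0.26], [0.634, 0.042, 0.256], [0.635, 0.033, 0.252]]
135 [[0.634, 0.053, 0.248], [0.628, 0.05, 0.249], [0.626, 0.042, 0.246]]
138 [[0.628, 0.059, 0.245], [0.625, 0.053, 0.244], [0.625, 0.045, 0.24]]
140 [[0.63, 0.058, 0.239], [0.627, 0.052, 0.238], [0.622, 0.048, 0.238]]
141 [[0.63, 0.058, 0.237], [0.624, 0.055, 0.238], [0.622, 0.049, 0.235]]
142 [[0.636, 0.053, 0.231], [0.625, 0.054, 0.234], [0.619, 0.051, 0.235]]
146 [[0.873, -0.148, 0.062], [0.862, -0.15, 0.065], [0.858, -0.158, 0.063]]
```

View pics/top2.png

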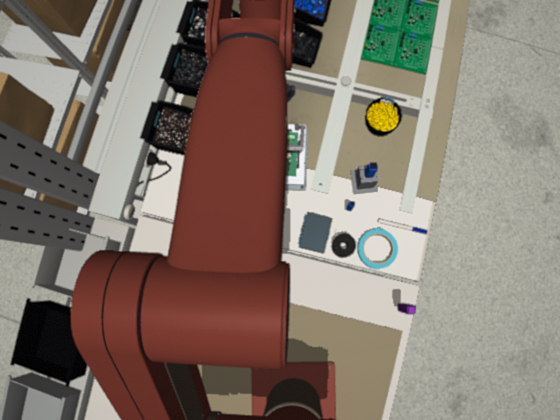

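```bash
python3 - 2>/dev/null <<'E'
from h import *
s=cv2.imread("pics/scene2.png"); cv2.imwrite("pics/c2.png",cv2.resize(s[70:170,160:270],None,fx=7,fy=6,interpolation=cv2.INTER_CUBIC))
for h in(0,-.015,-.04):
    p,r=pushpose(1.09,h); hit=move_l(p,.05,rotation=r,max_force=2.0); st(str((h,hit)))
    if hit: break
shot("scene",3)
s=cv2.imread("pics/scene3.png"); cv2.imwrite("pics/c3.png",cv2.resize(s[90:240,150:300],None,fx=4,fy=4,interpolation=cv2.INTER_CUBIC))
E
```

```text
(0, False) t 6.94 p [0.5917 0.0477 0.1855] f [ 1.26  0.47 -0.24] op -0.0001
(-0.015, False) t 7.39 p [0.5802 0.0485 0.1749] f [-0.31 -0.66  0.6 ] op 0.0
(-0.04, False) t 8.04 p [0.5619 0.0495 0.1582] f [0.52 0.   1.22] op 0.0001
```

View pics/c3.png

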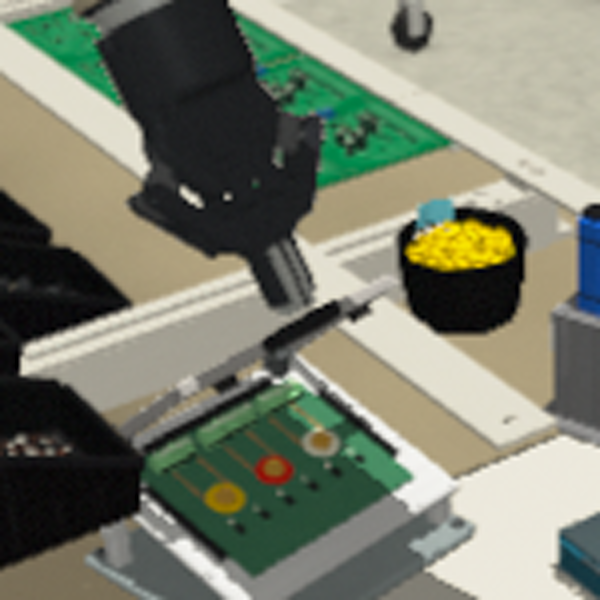

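View pics/c2.png

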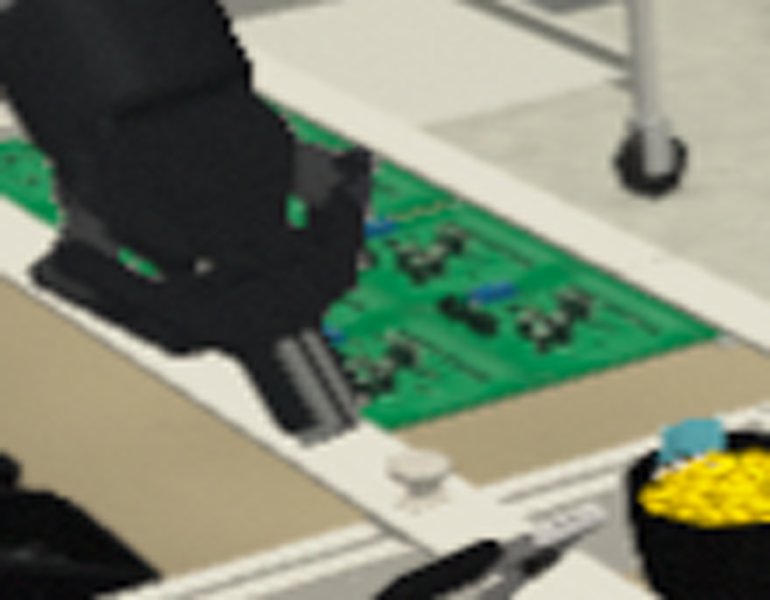

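```bash
python3 - 2>/dev/null <<'E'
from h import *
o=observe(); print(o["tcp_rot"])
for k,h_,th in((2,.02,1.12),(3,-.04,1.09)):
    im,d,P=load("scene",k)
    p,r=pushpose(th,h_); p=np.array({2:[.6105,.0466,.2021],3:[.5619,.0495,.1582]}[k])
    R=Rn.from_euler("xyz",r).as_matrix(); L=(P-p)@R
    m=(d>0)&(L[...,0]>-.16)&(L[...,0]<.06)&(abs(L[...,1])<.09)&(abs(L[...,2])<.07)&(P[...,2]>.1)
    if k==3: 
        D=(P-O)@RD; m&=~(np.hypot(D[...,2]-.011,.067-D[...,0])<.155)|True
    q=L[m]
    for a in np.arange(-.15,.03,.01):
        s=q[(q[:,0]>=a)&(q[:,0]<a+.01)]
        if len(s): print(k,round(a,3),len(s),"y",np.percentile(s[:,1],[3,97]).round(3),"z",np.percentile(s[:,2],[3,97]).round(3))
im,d,P=load("scene",3); L=(P-O)@RD; Y,X=np.mgrid[:420,:560]
th=np.arctan2(L[...,2]-.011,.067-L[...,0]); r=np.hypot(L[...,2]-.011,.067-L[...,0])
m=(d>0)&(X>175)&(X<250)&(Y>155)&(Y<200)&(L[...,2]>.03)&(abs(abs(L[...,1])-.05)<.03)&(r<.14)&(r>.06)
print(m.sum(),np.median(th[m]))
E
```

```text
[3.14148375 1.0154607  3.08349525]
2 -0.15 170 y [-0.033  0.041] z [-0.015  0.005]
2 -0.14 173 y [-0.037  0.046] z [-0.021  0.003]
2 -0.13 229 y [-0.052  0.061] z [-0.021  0.003]
2 -0.12 249 y [-0.054  0.062] z [-0.019  0.008]
2 -0.11 216 y [-0.047  0.055] z [-0.019  0.012]
2 -0.1 197 y [-0.039  0.048] z [-0.018  0.01 ]
2 -0.09 159 y [-0.033  0.038] z [-0.015  0.01 ]
2 -0.08 110 y [-0.024  0.032] z [-0.014  0.007]
2 -0.07 66 y [-0.011  0.016] z [-0.013  0.006]
2 -0.06 64 y [-0.012  0.016] z [-0.012  0.004]
2 -0.05 65 y [-0.011  0.015] z [-0.013  0.006]
2 -0.04 44 y [-0.008  0.014] z [-0.013  0.007]
2 0.02 169 y [-0.071  0.079] z [-0.024  0.005]
3 -0.15 169 y [-0.034  0.041] z [-0.014  0.005]
3 -0.14 173 y [-0.036  0.044] z [-0.02   0.003]
3 -0.13 231 y [-0.054  0.061] z [-0.02   0.005]
3 -0.12 243 y [-0.054  0.062] z [-0.018  0.006]
3 -0.11 211 y [-0.047  0.055] z [-0.018  0.013]
3 -0.1 188 y [-0.04   0.047] z [-0.017  0.01 ]
3 -0.09 161 y [-0.032  0.037] z [-0.015  0.01 ]
3 -0.08 104 y [-0.025  0.032] z [-0.014  0.009]
3 -0.07 65 y [-0.011  0.016] z [-0.013  0.005]
3 -0.06 64 y [-0.012  0.016] z [-0.012  0.004]
3 -0.05 64 y [-0.011  0.016] z [-0.012  0.005]
3 -0.04 45 y [-0.01   0.013] z [-0.013  0.008]
3 -0.03 187 y [-0.07  0.08] z [-0.009  0.024]
3 -0.02 173 y [-0.07   0.082] z [-0.002  0.063]
3 -0.01 8 y [-0.055  0.081] z [0.016 0.068]
248 0.9508594257401495
```

```bash
cat >> h.py <<'E'
E_=.033
def cmd(p,r): return p+E_*Rn.from_euler("xyz",r).as_matrix()[:,0]
E
python3 - 2>/dev/null <<'E'
from h import *
for th in (.85,.65,.45,.28,.14):
    p,r=pushpose(th,-.002); hit=move_l(cmd(p,r),.09,rotation=r,max_force=12); st(str((th,hit)))
    if hit: break
shot("scene",4)
s=cv2.imread("pics/scene4.png"); cv2.imwrite("pics/c4.png",cv2.resize(s[90:240,150:300],None,fx=4,fy=4,interpolation=cv2.INTER_CUBIC))
E
```

```text
(0.85, False) t 8.57 p [0.5578 0.0497 0.1296] f [ 0.09  0.03 -0.14] op 0.0004
(0.65, False) t 9.02 p [0.5509 0.0501 0.1046] f [-0.19  0.66 -0.  ] op 0.0003
(0.45, False) t 9.46 p [0.549  0.0502 0.0786] f [ 0.47 -0.21 -0.17] op -0.0002
(0.28, False) t 9.86 p [0.5512 0.0501 0.0563] f [0.17 0.73 0.49] op 0.0007
(0.14, False) t 10.22 p [0.5557 0.0498 0.0381] f [ 0.3  -0.36  0.08] op -0.0002
```

View pics/c4.png

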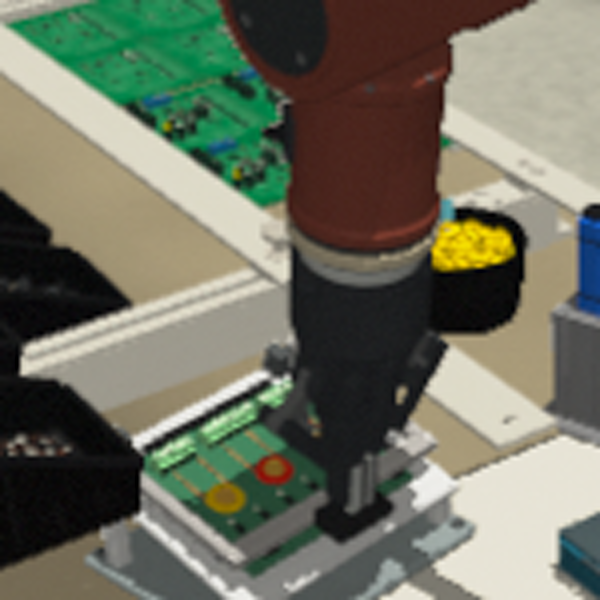

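```bash
python3 - 2>/dev/null <<'E'
from h import *
p,r=pushpose(.02,-.001); print(move_l(cmd(p,r),.06,rotation=r,max_force=9)); st()
p,r=pushpose(0,-.02); print(move_l(cmd(p,r),.02,rotation=r,max_force=9)); o=st()
R=Rn.from_euler("xyz",o["tcp_rot"]).as_matrix(); print("tip deck",((o["eef_pos"]-E_*R[:,0])-O)@RD)
shot("scene",5)
s=cv2.imread("pics/scene5.png"); cv2.imwrite("pics/c5.png",cv2.resize(s[90:240,150:300],None,fx=4,fy=4,interpolation=cv2.INTER_CUBIC))
E
```

```text
True
 t 10.54 p [0.5649 0.0492 0.0302] f [-3.99  0.02  7.78] op -0.0001
True
 t 10.78 p [0.5648 0.0491 0.0302] f [-3.13  0.18  6.14] op -0.0001
tip deck [-0.0592224  -0.00019633  0.01814819]
```

View pics/c5.png

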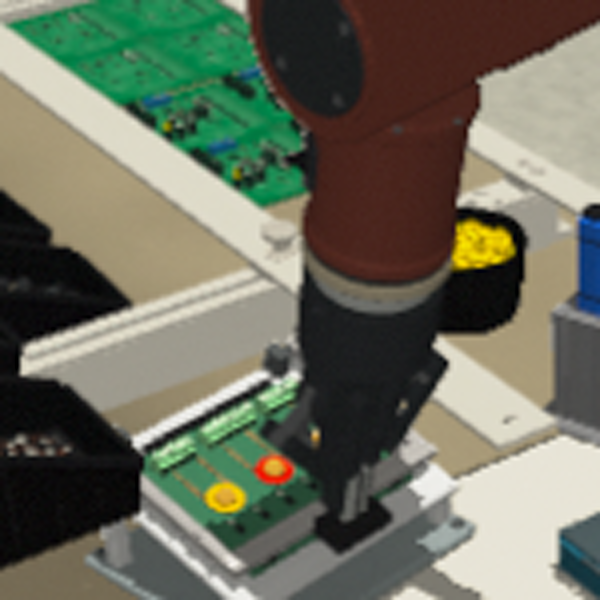

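```bash
python3 - 2>/dev/null <<'E'
from h import *
p,r=pushpose(0,-.03); print(move_l(cmd(p,r),.02,rotation=r,max_force=12)); o=st()
p,r=pushpose(0,.06); move_l(cmd(p,r),.2,rotation=r)
p=observe()["eef_pos"]+np.array([-.03,-.15,.22]);movep(p,toolrot(-Z,np.array([-.08,1,0]))); o=st(); gripper_to(.045,60)
shot("scene",6);shot("top",6)
s=cv2.imread("pics/scene6.png"); cv2.imwrite("pics/c6.png",cv2.resize(s[90:240,150:300],None,fx=4,fy=4,interpolation=cv2.INTER_CUBIC))
R=Rn.from_euler("xyz",o["tcp_rot"]).as_matrix()
for n in("scene","top"):
    im,d,P=load(n,6); L=(P-O)@RD
    for y0 in(-.05,.05,0):
        m=(d>0)&(abs(L[...,1]-y0)<.018)&(L[...,0]>-.075)&(L[...,0]<-.052)&(L[...,2]>-.02)&(L[...,2]<.05)
        print(n,y0,m.sum(),np.percentile(L[m][:,2],[10,50,90]).round(4) if m.sum() else "")
E
```

```text
True
 t 11.18 p [0.5649 0.0491 0.0302] f [-2.1   0.28  5.96] op 0.0001
 t 12.66 p [ 0.5176 -0.0991  0.2996] f [-0.67 -0.82 -0.85] op 0.0001
scene -0.05 152 [-0.0038 -0.0009  0.0146]
scene 0.05 183 [-0.0039 -0.0011  0.0149]
scene 0 133 [-0.0019  0.0158  0.0175]
top -0.05 5 [-0.0048 -0.0022 -0.0008]
top 0.05 131 [-0.0051 -0.0016  0.0137]
top 0 62 [0.0132 0.0155 0.0178]
```

View pics/c6.png

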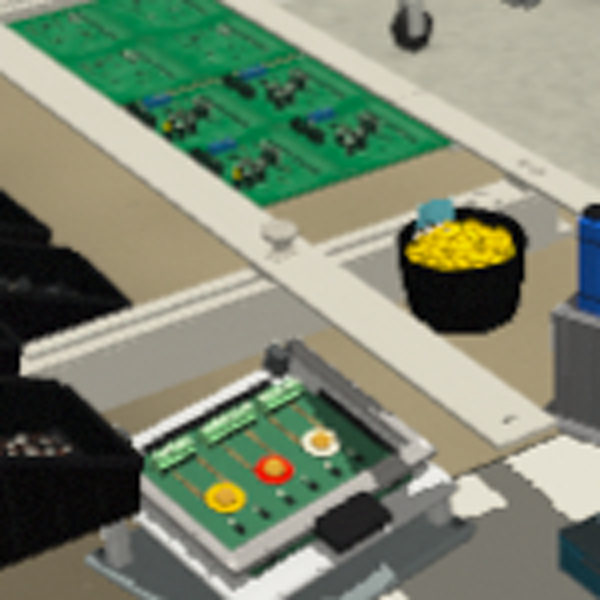

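View pics/scene6.png

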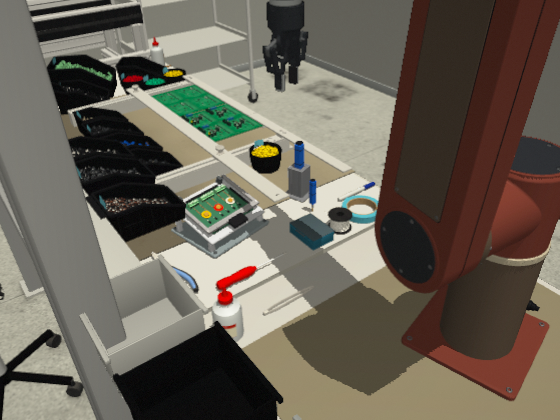

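View pics/top6.png

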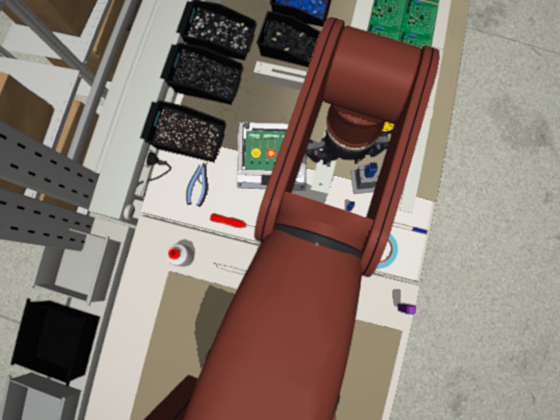

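```bash
python3 - 2>/dev/null <<'E'
from h import *
im,d,P=load("scene",6); L=(P-O)@RD
for a in np.arange(-.06,.06,.02):
    for s in(-1,1):
        m=(d>0)&(abs(L[...,1]-s*.076)<.006)&(abs(L[...,0]-a)<.01)&(L[...,2]>.005)&(L[...,2]<.03); print(round(a,2),s,m.sum(),np.percentile(L[m][:,2],[50,80]).round(4) if m.sum() else "")
o=st(); R=Rn.from_euler("xyz",o["tcp_rot"]).as_matrix(); q=((P-o["eef_pos"])@R)[(d>0)&(np.linalg.norm(P-o["eef_pos"],axis=-1)<.2)]
for a in np.arange(-.12,.03,.01):
    s=q[(q[:,0]>=a)&(q[:,0]<a+.01)]
    if len(s): print(round(a,3),len(s),"y",np.percentile(s[:,1],[3,97]).round(3),"z",np.percentile(s[:,2],[3,97]).round(3),s[:,0].max().round(4))
s=cv2.imread("pics/scene6.png");cv2.imwrite("pics/c7.png",cv2.resize(s[190:225,190:245],None,fx=14,fy=14,interpolation=cv2.INTER_NEAREST))
s=cv2.imread("pics/top6.png");cv2.imwrite("pics/c8.png",cv2.resize(s[140:165,240:300],None,fx=13,fy=13,interpolation=cv2.INTER_NEAREST))
E
```

```text
-0.06 -1 11 [0.0146 0.0166]
-0.06 1 20 [0.0148 0.0167]
-0.04 -1 25 [0.0144 0.0169]
-0.04 1 40 [0.0149 0.0164]
-0.02 -1 29 [0.0146 0.0159]
-0.02 1 38 [0.0143 0.0163]
0.0 -1 28 [0.0146 0.0162]
0.0 1 32 [0.0136 0.0158]
0.02 -1 28 [0.0139 0.0152]
0.02 1 29 [0.0143 0.0159]
0.04 -1 30 [0.0144 0.0159]
0.04 1 1 [0.0149 0.0149]
 t 13.26 p [ 0.5181 -0.0996  0.3018] f [-0.04  0.14  0.07] op 0.045
-0.12 203 y [-0.056  0.066] z [-0.018  0.008] -0.11
-0.11 192 y [-0.054  0.063] z [-0.018  0.009] -0.1
-0.1 146 y [-0.052  0.06 ] z [-0.017  0.01 ] -0.0902
-0.09 173 y [-0.047  0.058] z [-0.013  0.01 ] -0.0802
-0.08 90 y [-0.037  0.044] z [-0.014  0.01 ] -0.07
-0.07 100 y [-0.024  0.038] z [-0.012  0.01 ] -0.0601
-0.06 98 y [-0.024  0.04 ] z [-0.011  0.011] -0.0501
-0.05 88 y [-0.025  0.038] z [-0.011  0.009] -0.04
-0.04 55 y [-0.025  0.033] z [-0.011  0.01 ] -0.0323
```

View pics/c7.png

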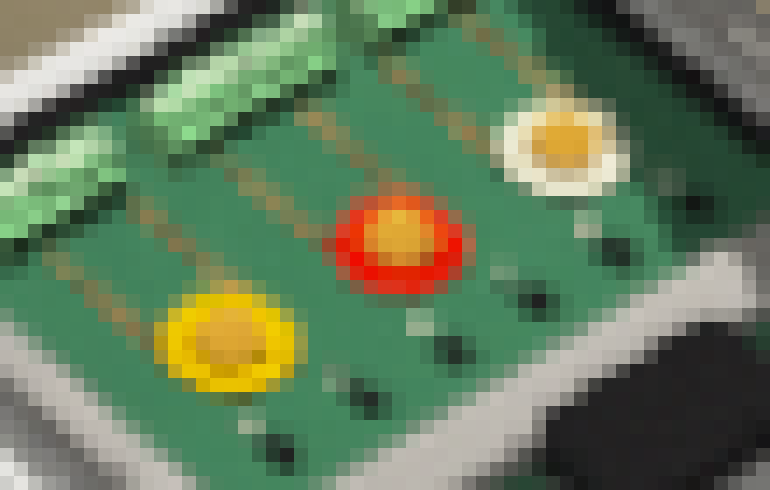

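View pics/c8.png

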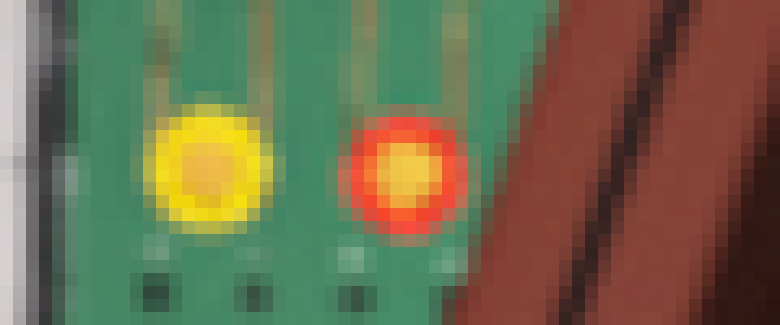

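```bash
python3 - 2>/dev/null <<'E'
from h import *
r=toolrot(-Z,np.array([-.08,1,0]))
movep([.557,-.190,.19],r); st()
shot("scene",8); shot("top",8)
o=observe()
im,d,P=load("scene",8)
s=cv2.imread("pics/scene8.png"); cv2.imwrite("pics/c9.png",cv2.resize(s[70:210,230:370],None,fx=4,fy=4,interpolation=cv2.INTER_CUBIC))
s=cv2.imread("pics/top8.png"); cv2.imwrite("pics/c10.png",cv2.resize(s[100:220,300:440],None,fx=4,fy=4,interpolation=cv2.INTER_CUBIC))
E
```

```text
t 13.91 p [ 0.5572 -0.1898  0.1907] f [ 0.16 -0.    1.26] op 0.0448
```

View pics/c9.png

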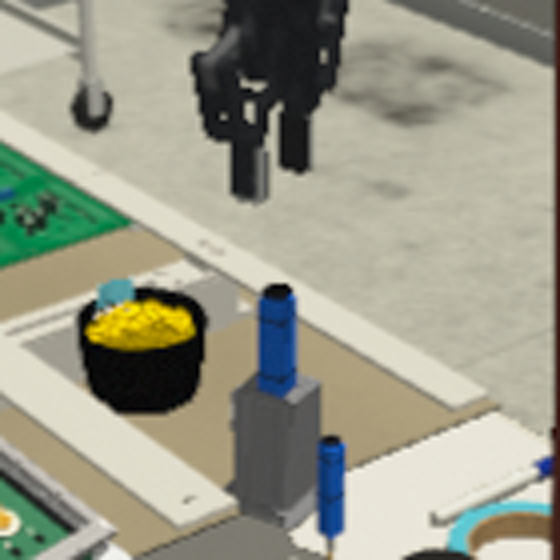

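View pics/c10.png

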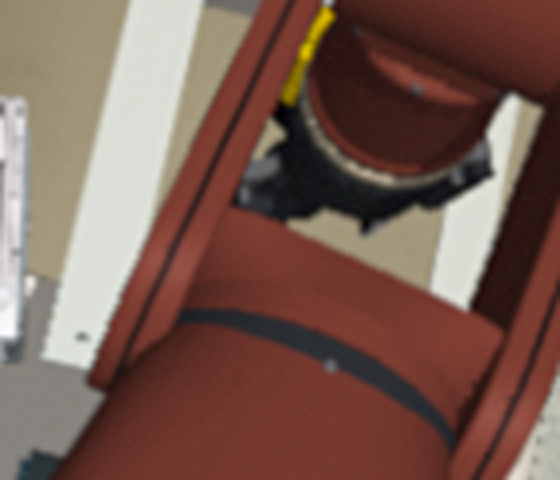

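```bash
python3 - 2>/dev/null <<'E'
from h import *
print(project("scene",[(.557,-.19,.221),(.557,-.19,.19)]))
print(move_l([.557,-.190,.12],.15,max_force=6)); st()
print(move_l([.557,-.190,.072],.1,max_force=5)); st()
shot("scene",9)
s=cv2.imread("pics/scene9.png"); cv2.imwrite("pics/c11.png",cv2.resize(s[110:210,250:350],None,fx=6,fy=6,interpolation=cv2.INTER_CUBIC))
E
```

```text
[[297.801466   117.14562711]
 [297.86439376 128.79314734]]
False
 t 14.62 p [ 0.5577 -0.19    0.1213] f [-0.84 -1.21  0.12] op 0.045
False
 t 15.26 p [ 0.5573 -0.1902  0.0723] f [-0.29  0.39  0.45] op 0.0452
```

View pics/c11.png

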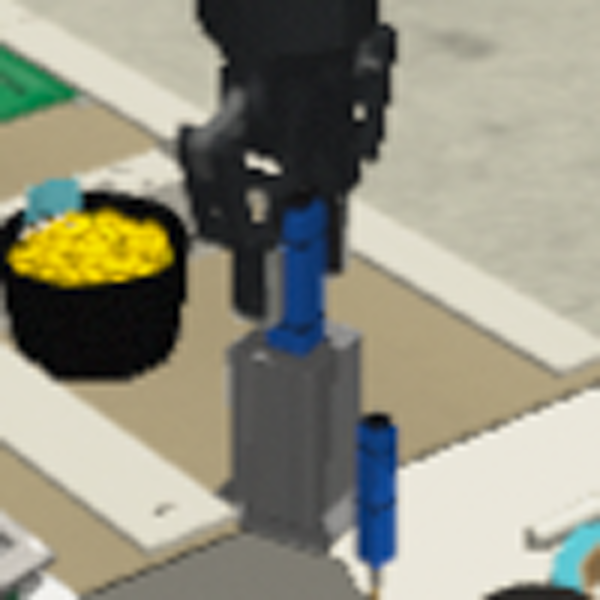

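```bash
python3 - 2>/dev/null <<'E'
from h import *
im,d,P=load("scene",9); c=np.array([.557,-.19,.12])
R=Rn.from_euler("z",.08).as_matrix()
h=cv2.cvtColor(im,cv2.COLOR_RGB2HSV)
L=(P-[.557,-.19,0])@R
m=(d>0)&(abs(L[...,0])<.06)&(abs(L[...,1])<.07)
blue=(h[...,0]>100)&(h[...,0]<130)&(h[...,1]>120)&(h[...,2]>60)
for a in np.arange(.09,.16,.01):
    z=m&(L[...,2]>=a)&(L[...,2]<a+.01)
    b=L[z&blue]; f=L[z&~blue]
    print(round(a,2),"blue",len(b),b.min(0).round(3) if len(b) else "",b.max(0).round(3) if len(b) else "", "f+",len(f),[ (g[:,:2].min(0).round(3),g[:,:2].max(0).round(3)) for g in (f[f[:,1]>0],f[f[:,1]<0]) if len(g)])
E
```

```text
0.09 blue 27 [-0.013 -0.012  0.09 ] [0.001 0.013 0.1  ] f+ 0 []
0.1 blue 23 [-0.013 -0.012  0.1  ] [-0.001  0.013  0.11 ] f+ 14 [(array([-0.011,  0.026]), array([0.011, 0.032])), (array([-0.01 , -0.022]), array([-0.004, -0.02 ]))]
0.11 blue 25 [-0.013 -0.023  0.11 ] [-0.004  0.014  0.12 ] f+ 40 [(array([-0.013,  0.023]), array([0.008, 0.04 ])), (array([-0.014, -0.029]), array([-0.004, -0.02 ]))]
0.12 blue 27 [-0.013 -0.021  0.12 ] [-0.002  0.012  0.129] f+ 39 [(array([-0.012,  0.024]), array([0.007, 0.04 ])), (array([-0.012, -0.027]), array([-0.005, -0.019]))]
0.13 blue 27 [-0.012 -0.022  0.13 ] [-0.001  0.013  0.14 ] f+ 45 [(array([-0.012,  0.024]), array([0.008, 0.041])), (array([-0.011, -0.029]), array([-0.004, -0.019]))]
0.14 blue 31 [-0.012 -0.02   0.141] [-0.001  0.012  0.15 ] f+ 43 [(array([-0.012,  0.   ]), array([-0.001,  0.04 ])), (array([-0.012, -0.049]), array([ 0.01 , -0.018]))]
0.15 blue 2 [-0.013  0.006  0.15 ] [-0.012  0.01   0.151] f+ 112 [(array([-0.014,  0.001]), array([0.012, 0.058])), (array([-0.014, -0.054]), array([ 0.01, -0.  ]))]
0.16 blue 0   f+ 79 [(array([-0.016,  0.023]), array([0.014, 0.061])), (array([-0.016, -0.053]), array([-0.002, -0.015]))]
```

```bash
python3 - 2>/dev/null <<'E'
from h import *
gripper_to(0.0,25); st("closed")
gripper_to(0.0,50); o=st("closed")
print(o["torque"])
print(move_l([.557,-.190,.075],.03)); st()
print(move_l([.557,-.190,.165],.08)); st()
shot("scene",10);shot("top",10)
s=cv2.imread("pics/scene10.png"); cv2.imwrite("pics/c12.png",cv2.resize(s[70:210,230:370],None,fx=4,fy=4,interpolation=cv2.INTER_CUBIC))
E
```

```text
closed t 15.64 p [ 0.5576 -0.1905  0.0728] f [ 0.46 -0.81  1.71] op 0.0193
closed t 15.86 p [ 0.5576 -0.1905  0.0729] f [-0.78 -1.84  5.89] op 0.0193
[-0.19749924 -0.02415119  0.01732322]
False
 t 16.11 p [ 0.5569 -0.1905  0.075 ] f [ 0.01 -4.19  0.83] op 0.0195
False
 t 17.38 p [ 0.5566 -0.1898  0.1643] f [ 0.1  -0.2  -0.89] op 0.0195
```

View pics/c12.png

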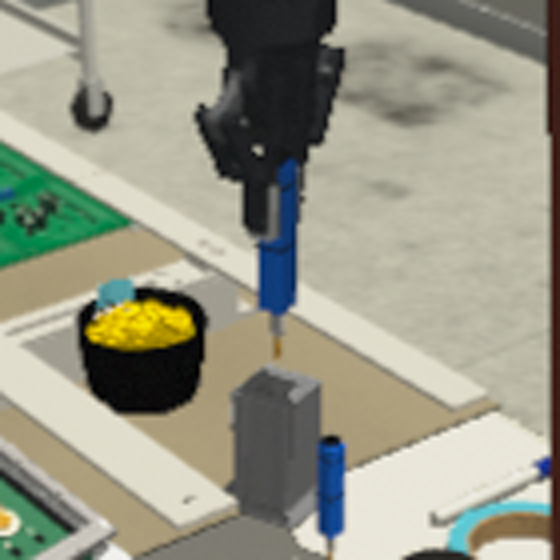

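```bash
cat >> h.py <<'E'
RED=np.array([.6170,.0464,.0636]); NB=RD[:,2]; L0=.059
E
python3 - 2>/dev/null <<'E'
from h import *
rf=toolrot(-NB,RD[:,1])
move_l([.55,-.18,.24],.25); 
p=RED+NB*(L0+.05)
print(inverse_kinematics(p,rf), observe()["q"])
movep(p+np.array([-.02,0,.05]),rf); st()
move_l(p,.15,rotation=rf); st()
shot("scene",11);shot("top",11)
s=cv2.imread("pics/scene11.png"); cv2.imwrite("pics/c13.png",cv2.resize(s[110:230,160:280],None,fx=5,fy=5,interpolation=cv2.INTER_CUBIC))
E
```

```text
[-0.05089419 -0.0514996   1.90012772 -0.00214373  1.03117186 -1.56283115] [-4.52406648e-01  8.51459710e-02  1.60071778e+00 -1.74440514e-05
  1.45335631e+00 -2.10317361e+00]
 t 18.85 p [0.5687 0.0473 0.2183] f [ 0.29 -0.32 -0.33] op 0.0193
 t 19.36 p [0.589  0.0471 0.1687] f [ 0.79 -0.33 -0.75] op 0.0194
```

View pics/c13.png

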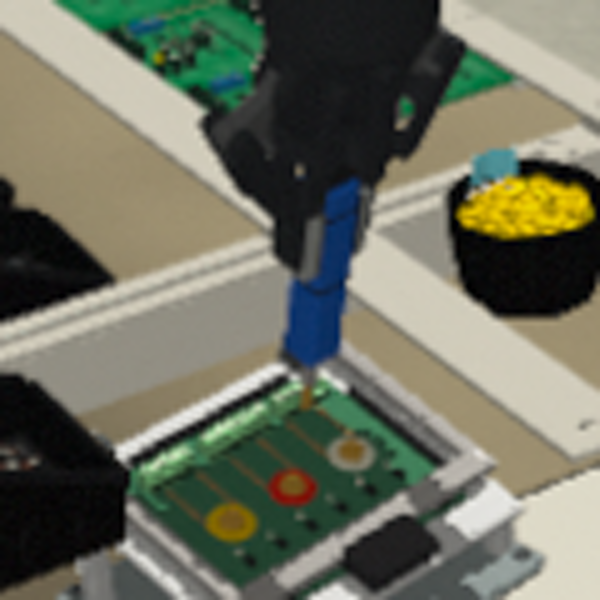

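View pics/top11.png

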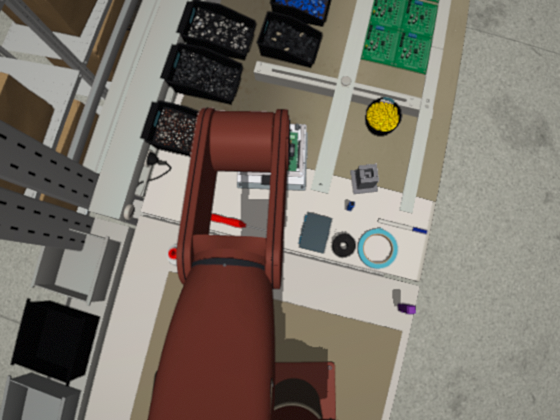

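```bash
cat >> h.py <<'E'
from scipy.optimize import least_squares
def fitprobe(k,tipuv=None,o=None,n="scene",verbose=True):
    o=o or observe(); R=Rn.from_euler("xyz",o["tcp_rot"]).as_matrix(); p0=o["eef_pos"]
    im,d,P=load(n,k); hs=cv2.cvtColor(im,cv2.COLOR_RGB2HSV)
    L=(P-p0)@R
    m=(d>0)&(hs[...,0]>100)&(hs[...,0]<130)&(hs[...,1]>120)&(hs[...,2]>50)&(abs(L[...,1])<.03)&(abs(L[...,2])<.03)&(L[...,0]>-.09)&(L[...,0]<.03)
    m2=cv2.erode(m.astype(np.uint8),np.ones((2,2)))>0
    q=L[m2]
    # tool coords: x toward tip. axis dir a=(1,ay,az); lower handle end at (xe,y,z)
    def model(v):
        y,z,ay,az,yaw=v
        c=np.c_[q[:,1]-(y+ay*q[:,0]),q[:,2]-(z+az*q[:,0])]
        cs,sn=np.cos(yaw),np.sin(yaw); c=np.c_[cs*c[:,0]+sn*c[:,1],-sn*c[:,0]+cs*c[:,1]]
        e=abs(c)-.010
        outs=np.linalg.norm(np.maximum(e,0),axis=1)+np.minimum(e.max(1),0)
        return outs
    s=least_squares(model,[0,0,0,0,0],loss="soft_l1",f_scale=.002,x_scale=[.01,.01,.1,.1,.1])
    J=s.jac; cov=np.sqrt(np.diag(np.linalg.pinv(J.T@J)))*np.std(s.fun)
    if verbose: print("n",len(q),"fit y,z,ay,az,yaw",s.x.round(4),"sd",cov.round(4),"rms",np.std(s.fun).round(5),"x range",q[:,0].min().round(3),q[:,0].max().round(3))
    return s.x,p0,R
E
python3 - 2>/dev/null <<'E'
from h import *
fitprobe(11)
for t in(.0,.05): print(project("scene",RED+NB*t))
im,d,P=load("scene",11)
o=observe(); R=Rn.from_euler("xyz",o["tcp_rot"]).as_matrix()
for v in range(182,194): print(v,[(((P[v,u]-o["eef_pos"])@R*1000).round(0).tolist(),im[v,u].tolist()) for u in(219,220,221,222)])
E
```

```text
n 233 fit y,z,ay,az,yaw [ 0.0003 -0.0024 -0.0096 -0.0036 -0.0273] sd [0.0002 0.0001 0.0071 0.0032 0.0174] rms 0.00103 x range -0.074 0.023
[[217.81509149 206.27908755]]
[[219.57290909 191.04471444]]
182 [([109.0, -58.0, 59.0], [44, 46, 51]), ([19.0, 12.0, -10.0], [37, 54, 89]), ([19.0, 10.0, -11.0], [25, 57, 108]), ([20.0, 8.0, -12.0], [25, 56, 104])]
183 [([111.0, -57.0, 58.0], [52, 53, 52]), ([32.0, 4.0, -3.0], [67, 68, 68]), ([24.0, 8.0, -10.0], [64, 72, 91]), ([24.0, 6.0, -11.0], [60, 71, 93])]
184 [([111.0, -55.0, 55.0], [107, 107, 105]), ([34.0, 5.0, -4.0], [90, 89, 85]), ([33.0, 4.0, -6.0], [93, 89, 88]), ([35.0, -0.0, -6.0], [89, 88, 84])]
185 [([37.0, 6.0, -3.0], [177, 180, 172]), ([35.0, 6.0, -5.0], [115, 115, 109]), ([39.0, 1.0, -4.0], [92, 89, 86]), ([38.0, -0.0, -6.0], [87, 86, 82])]
186 [([106.0, -46.0, 46.0], [149, 176, 146]), ([41.0, 4.0, -4.0], [118, 126, 108]), ([39.0, 3.0, -6.0], [93, 88, 80]), ([37.0, 3.0, -9.0], [86, 85, 78])]
187 [([103.0, -41.0, 41.0], [171, 208, 160]), ([44.0, 3.0, -4.0], [144, 154, 116]), ([42.0, 3.0, -7.0], [104, 85, 54]), ([104.0, -48.0, 37
[... 245 characters left out ...]
1, 47]), ([50.0, 1.0, -6.0], [108, 81, 28]), ([109.0, -47.0, 36.0], [81, 86, 46])]
190 [([105.0, -35.0, 35.0], [71, 103, 64]), ([56.0, 1.0, -3.0], [97, 88, 42]), ([53.0, 1.0, -6.0], [104, 79, 27]), ([109.0, -45.0, 33.0], [71, 62, 31])]
191 [([109.0, -37.0, 35.0], [54, 78, 48]), ([58.0, 1.0, -3.0], [86, 74, 34]), ([56.0, 1.0, -6.0], [91, 75, 34]), ([112.0, -44.0, 33.0], [74, 82, 51])]
192 [([113.0, -37.0, 35.0], [30, 48, 33]), ([116.0, -41.0, 36.0], [42, 64, 41]), ([114.0, -41.0, 33.0], [42, 66, 44]), ([116.0, -45.0, 33.0], [35, 66, 47])]
193 [([115.0, -36.0, 34.0], [35, 65, 46]), ([115.0, -38.0, 33.0], [33, 66, 47]), ([114.0, -39.0, 31.0], [34, 67, 48]), ([116.0, -43.0, 30.0], [35, 68, 48])]
```

```bash
cat >> h.py <<'E'
def favg(n=20,dt=.02):
    F=[];pp=[]
    for _ in range(n):
        hold(dt); o=observe(); F.append(o["ft_force"]);pp.append(o["eef_pos"])
    return np.mean(F,0),np.mean(pp,0)
def goal(gap,dx=.0025,dy=0.,L=.058): return RED+NB*(L+gap)+RD[:,0]*dx+RD[:,1]*dy
E
python3 - 2>/dev/null <<'E'
from h import *
rf=toolrot(-NB,RD[:,1])
print(move_l(goal(.008),.1,rotation=rf,max_force=4)); st()
F,p=favg(25); print(F,F@NB,(p-goal(.008))@RD)
np.save("F0.npy",F)
shot("scene",12)
fitprobe(12)
s=cv2.imread("pics/scene12.png"); cv2.imwrite("pics/c14.png",cv2.resize(s[170:225,190:255],None,fx=11,fy=11,interpolation=cv2.INTER_CUBIC))
print(project("scene",[RED,RED+.008*NB]))
E
```

```text
False
 t 20.04 p [0.6024 0.0473 0.1281] f [ 0.36  0.5  -0.32] op 0.0196
[ 0.09779817 -0.03227946 -0.55795734] -0.5646991300780514 [5.85604715e-04 4.63140843e-05 6.52811317e-04]
n 213 fit y,z,ay,az,yaw [ 0.0006 -0.0012  0.0089 -0.0038 -0.0179] sd [0.0002 0.0001 0.01   0.0035 0.0199] rms 0.00111 x range -0.076 0.021
[[217.81509149 206.27908755]
 [218.08948355 203.90168131]]
```

View pics/c14.png

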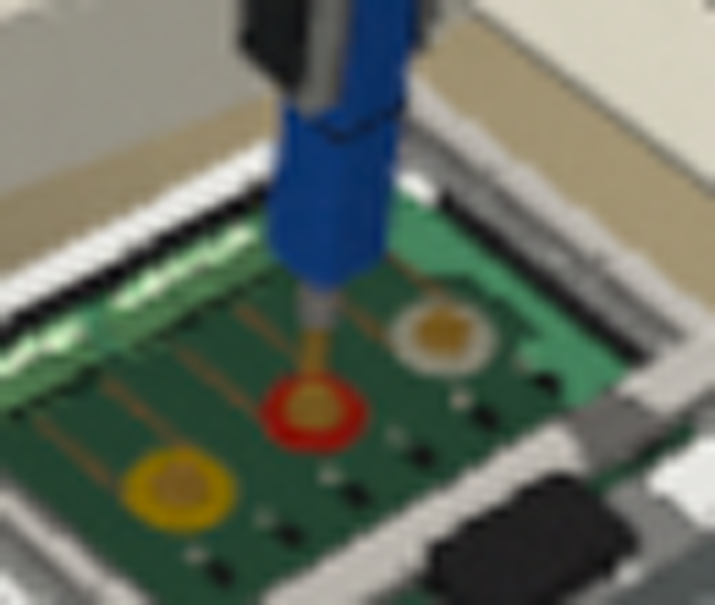

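```bash
python3 - 2>/dev/null <<'E'
from h import *
F0=np.load("F0.npy")
for g in(.001,-.002,-.004):
    hit=move_l(goal(g),.02,max_force=4); F,p=favg(15)
    print(g,hit,"Fn",((F-F0)@NB).round(3),(F-F0).round(2),"d",((p-goal(0))@RD*1000).round(2))
    if hit: break
st()
E
```

```text
0.001 False Fn 0.703 [-0.7   0.09  0.54] d [-0.1  -0.01  0.98]
-0.002 False Fn 1.433 [-0.07  0.19  1.46] d [ 0.27  0.02 -1.85]
-0.004 False Fn 1.976 [-0.19  0.12  1.99] d [ 0.09 -0.01 -3.96]
 t 22.31 p [0.6055 0.047  0.1165] f [0.09 0.76 1.52] op 0.0192
```

```bash
python3 - 2>/dev/null <<'E'
from h import *
F0=np.load("F0.npy")
g=-.0053
hit=move_l(goal(g),.01,max_force=4); F,p=favg(40)
print(g,hit,"Fn",((F-F0)@NB).round(3),(F-F0).round(2),"d",((p-goal(0))@RD*1000).round(2))
shot("scene",13); shot("top",13); st()
x,p0,R=fitprobe(13); a=R@np.array([1,x[2],x[3]]); print("tilt vs board deg",np.degrees(np.arccos(-a@NB/np.linalg.norm(a))))
s=cv2.imread("pics/scene13.png"); cv2.imwrite("pics/c15.png",cv2.resize(s[170:225,190:255],None,fx=11,fy=11,interpolation=cv2.INTER_CUBIC))
E
```

```text
-0.0053 False Fn 2.371 [-0.19 -0.02  2.4 ] d [ 0.06 -0.   -5.26]
 t 23.36 p [0.6058 0.0471 0.1152] f [-0.18  0.47  2.15] op 0.0197
n 220 fit y,z,ay,az,yaw [ 0.0005 -0.001  -0.0153  0.0058 -0.0335] sd [0.0002 0.0001 0.0071 0.0035 0.0186] rms 0.00109 x range -0.078 0.022
tilt vs board deg 0.9362802910470013
```

View pics/c15.png

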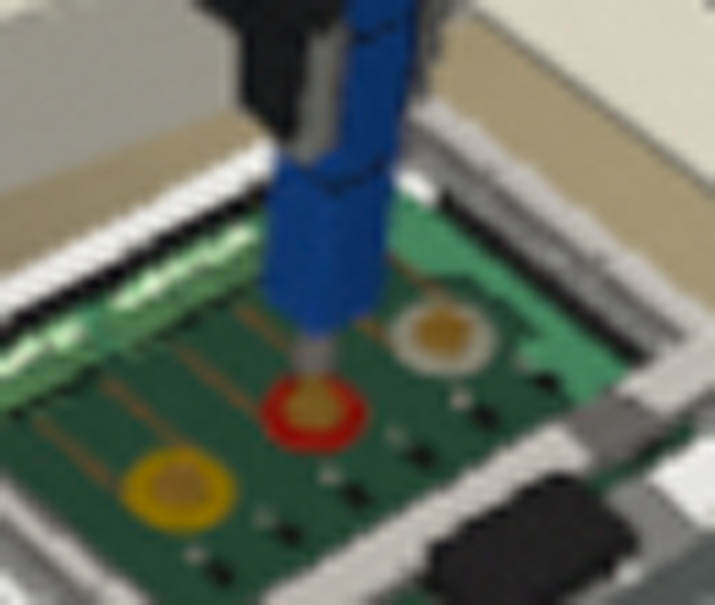

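View pics/scene13.png

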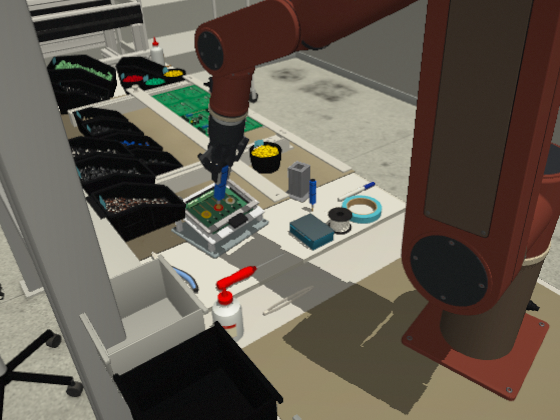

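Run:
```python
from plant import *
print(job_done());
```

```text
the job is handed in; nothing more can be done
None
```

I closed the hold-down frame onto the board. Then I took the blue probe from its stand and handed the job in at about 23.4 s, with its tip still pressed on the red-ringed test point.

**Last checks**
- **Frame:** it came up against its stop at about 8 N. Its bars lay parallel to the board at about 14.5 mm (upper faces) all along, so it is fully down.
- **Spring tip:** the force square to the board was 2.37 N, which puts the tip about 6 mm in (half way). The highest force reading on the red point was well under the 4.2 N that bottoms it.
- **Squareness:** the fitted probe axis was about 0.9° off square, which is roughly the noise of the fit.
- **Position:** the scene camera shows the tip within about 2 mm of the disc centre. The arm hid the top camera's view of it, so that rests on one camera.
- **Other things:** the probe was kept clear of the white and yellow points, and the bystanders look unmoved in the last picture.

**What disagreed:** both the images and the first contact with the frame showed the real fingertips about 31–33 mm short of the reported tool point. I corrected for this in the later moves. The first push on the frame therefore ran a few centimetres past where I expected contact, which only began closing it.

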